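# Switch the gas stream selector on by four clicks

## Robot

A 6-joint arm with a two-finger parallel gripper is mounted at the origin on the work surface; the furniture and walls round the work are solid. World frame = base frame: x ahead of the robot, y to its left, z up, the work surface at z = 0. Lengths are in mm, angles in degrees, forces in N, time in s.
With the tool pointing down it reaches from about 300 to 850 mm from the base axis. Payload 4.2 kg.
Tool frame: the origin (TCP) lies on the centre line of the jaws, within the pads' length; the fingertips stand 14 mm ahead of it and the grasp point (between the pads) lies 5 mm behind it; z points along the fingers, y is the line along which they close (so a half turn about z gives the same grasp; the last joint's range is limited). The gripper opens to 91 mm and grips with 3 to 60 N. Pads are 32 mm wide; open, the fingers measure 118 mm over their backs; the gripper's body (76 mm by 178 mm) begins 60 mm behind the grasp point.
Start: joints at [74.771, 18.312, 89.639, -0, 72.044, -1.146], TCP at [139.917, 557.732, 227.976] pointing down, gripper open.
Joint ranges: [-177.97, 177.97], [-48.28, 115.42], [12.27, 149.76], [-77.06, 257.06], [2.81, 150.46], [-146.56, 146.56]. Speed limits (degrees/s): [147.25, 147.25, 180, 180, 180, 180].

## Interface

Orientations are given as [roll, pitch, yaw] about the fixed x, y, z axes, in that order (R = Rz(yaw) Ry(pitch) Rx(roll)).
In Python, from workcell import env gives the robot as it stands.
- The arm moves only by the tool arm_command, never from a script. Its argument "motion" is a list of rows, each an object with "offset": the shift along the tool's x, y, z in m, a list of three; "spin": the turn about the tool's z in rad. In form: [{"offset": [tx, ty, tz], "spin": spin}, ...]. A call has 1 to 5 rows; each row shifts and turns the commanded pose from where the row before left it, along the tool's axes as they then stand; what a row does not reach is not made up. A row lasts 1/8 s, in which the tool goes at most 62.5 mm and 10.7 degrees, less where a joint would pass 70% of its speed; a pose out of reach is approached as far as the arm can. A call with a gripper value outside its range is refused whole. "jaw" is the finger opening in m, from 0 to 0.0912, set as the call begins (left out, the last holds). The fingers move at their own pace and stop on an object; "newtons" is the grip in N (left out, the last holds). Time passes only in rows, so rows that do not move let the fingers close. It gives the time, the measured TCP pose, the force, the opening and the grip force at its end, in the units of the state.
- env.state(): the state, without advancing time (a new reading comes with each control period).
- env.grab_frame(name): name is "scene" or "top" or "wrist"; returns (picture, depth): 384x512x3 uint8, blue, green, red; 384x512 float32, mm along the optical axis (not along the pixel's ray), 0 where there is no reading.
- env.camera_model(name): a dict with "fx", "fy", "cx", "cy" (pixels), "eye" and "rotation" of the camera in the world; the wrist camera has in their place "hand_eye" (4x4, takes a point from camera to tool coordinates, whose origin is the TCP and whose axes are the flange's). Camera axes: x right, y down, z forward; pixel columns grow to the right and rows downward; lengths in mm; the calibration is good to about 2 mm. A picture is of the moment at which its call begins: read the wrist's pose just before it. camera_model takes no time and is no camera call.
- env.job_done(): hands the job in; it is judged then, once.
Trained networks look in the newest picture that a camera, given by its name, has taken for a name from the list of things; names that differ only in an ending like _2 or _b are one class to them, and where a whole thing is asked for, a point or a joint stands for the part that bears it (a point fixed in the world has none). Each returns a list of dicts, best first, with "score" (0 to 1); they miss things now and then, are a little off and sometimes report something else, mostly with a low value. They report only what shows in the picture. A call takes as long as a camera call.
- env.boxes_of(camera, target): "bbox" ([left, top, right, bottom] in pixels, round what is visible of it).
- env.pinpoint(camera, target): "location" ([column, row] in pixels: a listed point, or the origin of a listed thing).
The state is a dict: "time_s": time; "qpos": joint angles; "qvel": joint speeds; "effort": joint torques, N m; "ee_pos": TCP position; "ee_rot": TCP orientation; "force": force on the tool from outside, world axes, zero at the start; "torque": the same for the moment, N m; "gripper_width": finger opening in mm; "gripper_force": force on a finger pad.
Only numpy, scipy, OpenCV 4.12 (cv2) and the standard library are available. Lean on these libraries where they do the work, as an engineer would, in place of code of your own. Each camera call takes 0.05 s, during which the arm holds its last target. There are 200 camera calls.

## Task

Switch the gas manifold to another stream without switching under flow: with a fingertip push the shut-off lever crosswise to its stop, push the selector's pointer clockwise (seen from above) exactly four clicks, not past the fourth, and then push the shut-off lever back in line with its tube, right to its stop. Push gently with the fingers only: do not grip or lift anything, do not shove the manifold along the worktop, and leave everything else where it stands.

Things in the scene. Friction and masses are not known exactly. Their poses are not given: they have to be found in the camera images.
- manifold: The gas manifold: aluminium base plate 115 x 235 mm (top at 14 mm) on rubber feet, about 3 kg, loose on the worktop. Origin: centre of its underside; y along the plate, x across it (roughly away from the robot), z up. On it: a round 12-port selector valve (axis at own x 0, y -60 mm) and a quarter-turn shut-off valve (axis at x 0, y +70 mm), joined by a thin tube along y.
- selector (a joint): Dial angle, rad, grows clockwise seen from above; 0 = pointer 120 degrees anticlockwise of the manifold's x. Click stops every 30 degrees (0.5236 rad), at multiples of that; it starts in the stop at 0, 1 or 2 clicks. About 0.14 N m (4 N at 35 mm) pushes it out of a stop; half way (15 degrees) it clicks over, jumps ahead and rests in the next stop within 0.2 s. Turns endlessly both ways.
- pointer_tip (a point): End of the dial's pointer, top edge: 50 mm from the dial's axis, 88 mm above the worktop. The pointer is a black upright-sided bar 12 mm thick, reaching 50 mm from the axis one way and 18 mm the other, 63 to 88 mm above the worktop, with a white line on top toward the tip. Below it a round skirt of radius 27 mm is 65 mm high.
- selector_axis (a point): Point on the selector dial's vertical axis, 88 mm above the worktop. The steel selector body round it is 88 mm across and 56 mm high; its ring of ports, below 40 mm height, reaches 59 mm from the axis.
- shutoff (a joint): Angle of the shut-off lever, rad: 0 = in line with the tube, pointing away from the selector (open, at its stop); grows clockwise seen from above to 1.571 = crosswise, pointing along the manifold's +x, away from the robot (shut, at its stop). It stays where it is left; friction 0.06 N m (about 1.2 N at 50 mm).
- lever_tip (a point): Outer end of the shut-off lever on its top: 66 mm from the lever's axis, 76 mm above the worktop. The lever's black grip is a straight bar 14 mm wide, from 20 to 66 mm from the axis, from 56 to 76 mm above the worktop.
- shutoff_axis (a point): Point on the shut-off lever's vertical axis, 76 mm above the worktop. The valve body under the lever is 26 mm wide and up to 59 mm high. Round about (world frame, m): a monitor, 0.45 tall, at x 0.2 to 0.35, y 0.2 to 0.67; a cap press, 0.27 tall, at x 0.22 to 0.44, y 0.01 to 0.14; a tissue box, 0.13 tall, at x 0.42 to 0.58, y below -0.1; a shelf 0.58 above the worktop from x 0.61 on.
- tee_fitting: Bystander, not to be moved: white tee pipe fitting, 26x42x16 mm, lying on the worktop just on the robot's side of the manifold. Origin: centre of its underside.
- spanner_2: Bystander, not to be moved: steel open-ended spanner, 29x155x5 mm, lying just beyond the manifold. Origin: centre of its underside.
- bottle_leak: Bystander, not to be moved: white plastic bottle with a narrow cap, 42 mm across and 125 mm tall, standing beyond the shut-off valve. Origin: centre of its underside.
- lab_timer: Bystander, not to be moved: small white digital timer, 56x66x19 mm, lying beyond the selector. Origin: centre of its underside.
- vial_1: Bystander, not to be moved: clear capped sample vial, 12 mm across and 34 mm tall, standing on the robot's side of the tissue box. Origin: centre of its underside.
- vial_6: Bystander, not to be moved: brown capped sample vial, 12 mm across and 34 mm tall, standing near the clear vial. Origin: centre of its underside.
- flow_meter: Bystander, not to be moved: hand-held meter, 154x68x29 mm, lying at the back on the right. Origin: centre of its underside.

How it is judged (in metres and radians):
On the way, in this order (a step that is already met when the one before it is completed fails the run):
1. the shut-off lever is crosswise at its stop, the selector still in its starting stop (value of joint shutoff above 1.4 rad and distance of pointer_tip from where it was at the start of the episode below 0.012 m), for 0.2 s.
2. the selector rests four clicks on, the shut-off still shut (distance of pointer_tip from where it was at the start of the episode between 0.0825 and 0.0905 m and value of joint selector between 1.8326 and 3.40339 rad and value of joint shutoff above 1.3 rad and velocity of joint selector between -0.3 and 0.3 rad/s), for 0.2 s.
At the end, for the whole second after the job is handed in: The selector rests in the stop four clicks clockwise of where it started (pointer within about 8 degrees of it), the shut-off lever is back in line with the tube (within 0.14 rad of its open stop), both at rest, and the manifold stands within 8 mm of where it stood (distance of pointer_tip from where it was at the start of the episode between 0.0825 and 0.0905 m and value of joint selector between 1.8326 and 3.40339 rad and value of joint shutoff below 0.14 rad and linear speed of manifold below 0.02 m/s and distance of manifold from where it was at the start of the episode below 0.008 m and velocity of joint selector between -0.1 and 0.1 rad/s and velocity of joint shutoff between -0.1 and 0.1 rad/s); the robot touches nothing.
It fails at once if the selector is turned off its starting stop, or left between stops, while the shut-off is not shut (value of joint shutoff below 1.2 rad and distance of pointer_tip from where it was at the start of the episode between 0.016 and 0.08 m).
It fails at once if the selector is turned past the fourth click (distance of pointer_tip from where it was at the start of the episode above 0.0925 m).
It fails at once if the dial (more than 15 N) or the shut-off lever (more than 30 N) is gripped or forced by the fingers (contact force between the fingers and selector above 15 N or contact force between the fingers and shutoff above 30 N).
It fails at once if the manifold is lifted or shoved along the worktop by more than 8 mm (distance of manifold from where it was at the start of the episode above 0.008 m).
It fails at once if a bystander is moved or lifted by more than 15 mm (distance of any of tee_fitting, spanner_2, bottle_leak, lab_timer, vial_1, vial_6, flow_meter from where it was at the start of the episode above 0.015 m).
It also fails if it takes over 64 s, if anything falls off the work surface, if the arm or the gripper's body presses on something with over 40 N, if the wrist force passes 120 N, or if a joint passes its speed limit or range.

## Working session

There is one attempt and no reset: what is moved stays moved. The work goes in short steps, Python scripts to look and compute and a tool call to move; the robot and the scene stay as the last step left them, time stands still between calls to the robot, and variables do not carry over. Pictures are saved under pics/ and viewed, at most 10 in all, crops included, and the job is handed in when it is done.

Besides the shell and the picture viewer there is one more tool, called after "Emit:" in YAML: its name, and indented under it one key for each argument. arm_command: Moves the arm, as the interface text tells. Its arguments: {"type":"object","properties":{"motion":{"type":"array"},"jaw":{"type":"number"},"newtons":{"type":"number"}},"required":["motion"]}

```bash
mkdir -p pics; ls; cat > h.py <<'E'
import numpy as np, cv2
from workcell import env
def ray(cam,px,z,T=None):
    m=env.camera_model(cam)
    d=np.array([(px[0]-m['cx'])/m['fx'],(px[1]-m['cy'])/m['fy'],1.])
    if 'eye' in m: R=np.array(m['rotation']);e=np.array(m['eye'])
    else:
        from scipy.spatial.transform import Rotation as Ro
        s=T or env.state();H=np.array(m['hand_eye']);W=Ro.from_euler('xyz',s['ee_rot'],degrees=True).as_matrix()
        R=W@H[:3,:3];e=W@H[:3,3]+np.array(s['ee_pos'])
    w=R@d; return e+w*(z-e[2])/w[2]
E
python3 - <<'E'
from h import *
print(env.state())
for c in('top','scene'):
    im,d=env.grab_frame(c);cv2.imwrite(f'pics/{c}0.png',im)
    for n,z in(('pointer_tip',88),('selector_axis',88),('lever_tip',76),('shutoff_axis',76),('manifold',0),('bottle_leak',0),('tee_fitting',0),('lab_timer',0)):
        for r in env.pinpoint(c,n)[:2]: print(c,n,r,ray(c,r['location'],z).round(1))
E
```

```text
pics
{'time_s': 0.0, 'qpos': array([ 7.47720181e+01,  1.83492975e+01,  8.97065028e+01,  1.01665918e-03,
        7.20421345e+01, -1.14570250e+00]), 'qvel': array([-0.12415737,  0.02009295, -0.10891784,  0.03484411, -0.0109998 ,
        0.01460605]), 'effort': array([ 2.91235992e-04, -4.12468386e+01, -2.31980610e+01,  7.26551330e-02,
        4.56508552e-02, -1.38732939e-04]), 'ee_pos': array([139.77296163, 557.26218455, 227.14308521]), 'ee_rot': array([-1.79902104e+02, -2.92460052e-03,  1.65917404e+02]), 'force': array([ 0.06022299, -0.13569474,  0.06505448]), 'torque': array([0.00306903, 0.00479679, 0.02906979]), 'gripper_force': 0.0, 'gripper_width': 91.30692164481705}Traceback (most recent call last):
  File "<stdin>", line 6, in <module>
  File "h.py", line 11, in ray
    w=R@d; return e+w*(z-e[2])/w[2]
                               ~^^^
IndexError: invalid index to scalar variable.
```

```bash
python3 - <<'E'
from h import *
print(env.camera_model('top'),env.camera_model('wrist'))
E
```

```text
{'fx': 499.44201418064443, 'fy': 499.44201418064443, 'cx': 257.1923095295107, 'cy': 193.03451229986732, 'eye': array([ 427.32648429,   46.60344922, 1283.43277874]), 'rotation': array([-1.71429314e+02, -8.27726484e-02, -8.89923853e+01])} {'fx': 280.2009169630107, 'fy': 280.2009169630107, 'cx': 252.72850822269905, 'cy': 190.62563146950424, 'hand_eye': array([[ 2.06759017e-04, -9.58131955e-01, -2.86326936e-01,
         8.13426936e+01],
       [ 9.99999954e-01,  1.33945048e-04,  2.73889623e-04,
         4.13953706e-01],
       [-2.24070325e-04, -2.86326980e-01,  9.58131938e-01,
        -1.57161845e+02],
       [ 0.00000000e+00,  0.00000000e+00,  0.00000000e+00,
         1.00000000e+00]])}
```

View pics/top0.png

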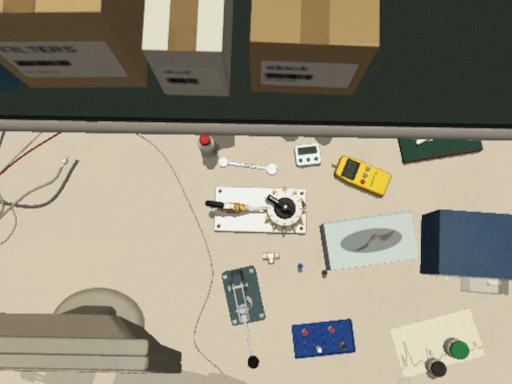

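The top view shows the manifold at about (261,210): lever pointing left at (214,205), and selector at (286,208) with its pointer up-left to about (270,197). The bottle is at (207,146), the spanner at (248,166), the timer at (307,155) and the tee at (271,257).

```bash
sed -i "s/R=np.array(m\['rotation'\]);/R=Ro.from_euler('xyz',m['rotation'],degrees=True).as_matrix();/; /^        from scipy/d; 1a from scipy.spatial.transform import Rotation as Ro" h.py
python3 - <<'E'
from h import *
for c in('top','scene'):
    im,d=env.grab_frame(c);cv2.imwrite(f'pics/{c}0.png',im)
    for n,z in(('pointer_tip',88),('selector_axis',88),('lever_tip',76),('shutoff_axis',76),('manifold',0),('bottle_leak',0),('tee_fitting',0),('lab_timer',0)):
        for r in env.pinpoint(c,n)[:1]: print(c,n,r,ray(c,r['location'],z).round(1))
E
```

```text
top pointer_tip {'location': [268.8, 194.4], 'score': 0.7} [604.7  19.9  88. ]
top selector_axis {'location': [286.4, 206.5], 'score': 0.61} [575.9 -22.9  88. ]
top lever_tip {'location': [209.2, 202.1], 'score': 0.69} [584.9 164.6  76. ]
top shutoff_axis {'location': [229.2, 207.4], 'score': 0.8} [572.7 115.6  76. ]
top manifold {'location': [260.0, 211.9], 'score': 0.77} [571.6  40.    0. ]
top bottle_leak {'location': [208.5, 150.3], 'score': 0.68} [732.2 178.3   0. ]
top tee_fitting {'location': [270.8, 257.9], 'score': 0.66} [454.2  10.5   0. ]
top lab_timer {'location': [307.4, 154.0], 'score': 0.56} [726.9 -82.1   0. ]
scene pointer_tip {'location': [243.0, 179.5], 'score': 0.73} [582.5  91.8  88. ]
scene selector_axis {'location': [234.8, 205.6], 'score': 0.84} [579.7 -28.6  88. ]
scene lever_tip {'location': [247.9, 166.1], 'score': 0.71} [582.7 194.8  76. ]
scene shutoff_axis {'location': [240.7, 179.2], 'score': 0.76} [573.8 118.7  76. ]
scene bottle_leak {'location': [306.0, 199.3], 'score': 0.72} [725.8 171.3   0. ]
scene tee_fitting {'location': [181.7, 230.1], 'score': 0.43} [453.9  15.6   0. ]
scene lab_timer {'location': [309.9, 258.8], 'score': 0.69} [727.  -73.5   0. ]
```

Emit:
arm_command:
  motion:
    - {"offset": [0, 0, -0.05], "spin": 0}
    - {"offset": [0, 0, -0.06], "spin": 0}
    - {"offset": [0, 0, -0.06], "spin": 0}
    - {"offset": [0, 0, -0.06], "spin": 0}
    - {"offset": [0, 0, -0.06], "spin": 0}
  jaw: 0

```text
time_s: 1.62
ee_pos: [139.8, 557.2, 520.2]
ee_rot: [179.9, 0.0, 165.9]
force: [0.5, 1.9, 0.5]
gripper_width: 44.5
gripper_force: 0.0
```

Emit:
arm_command:
  motion:
    - {"offset": [-0.0484, -0.0184, 0], "spin": 0}
    - {"offset": [-0.0484, -0.0184, 0], "spin": 0}
    - {"offset": [-0.0484, -0.0184, 0], "spin": 0}
    - {"offset": [-0.0484, -0.0184, 0], "spin": 0}
    - {"offset": [-0.0484, -0.0184, 0], "spin": 0}

```text
time_s: 2.25
ee_pos: [353.4, 408.4, 518.1]
ee_rot: [180.0, 0.0, 165.9]
force: [0.5, 0.1, 0.5]
gripper_width: 0.4
gripper_force: 0.0
```

Emit:
arm_command:
  motion:
    - {"offset": [-0.0484, -0.0184, 0], "spin": 0}
    - {"offset": [-0.0484, -0.0184, 0], "spin": 0}
    - {"offset": [-0.0484, -0.0184, 0], "spin": 0}
    - {"offset": [-0.0214, -0.0442, 0], "spin": 0}
    - {"offset": [-0.0214, -0.0442, 0], "spin": 0}

```text
time_s: 2.88
ee_pos: [500.4, 223.1, 517.3]
ee_rot: [-180.0, -0.0, 165.9]
force: [0.7, 0.1, -0.2]
gripper_width: 0.3
gripper_force: 0.0
```

Emit:
arm_command:
  motion:
    - {"offset": [-0.0214, -0.0442, 0], "spin": 0}
    - {"offset": [-0.0214, -0.0442, 0], "spin": 0}
    - {"offset": [-0.0214, -0.0442, 0], "spin": 0}
    - {"offset": [0, 0, 0], "spin": -0.123}
    - {"offset": [0, 0, 0], "spin": -0.123}

```text
time_s: 3.5
ee_pos: [529.8, 79.4, 518.0]
ee_rot: [180.0, 0.0, -179.9]
force: [-0.2, -0.6, 0.4]
gripper_width: 0.5
gripper_force: 0.0
```

Now down to about 180, then ahead to x ≈ 610, y ≈ 45 (at yaw 180 tool x is −x and tool y is +y).

Emit:
arm_command:
  motion:
    - {"offset": [0, 0, 0.06], "spin": 0}
    - {"offset": [0, 0, 0.06], "spin": 0}
    - {"offset": [0, 0, 0.06], "spin": 0}
    - {"offset": [0, 0, 0.06], "spin": 0}
    - {"offset": [0, 0, 0.06], "spin": 0}

```text
time_s: 4.12
ee_pos: [529.5, 80.3, 216.4]
ee_rot: [180.0, 0.1, -180.0]
force: [0.7, 0.1, -0.6]
gripper_width: 0.5
gripper_force: 0.0
```

Emit:
arm_command:
  motion:
    - {"offset": [0, 0, 0.038], "spin": 0}
    - {"offset": [-0.04, -0.017, 0], "spin": 0}
    - {"offset": [-0.04, -0.017, 0], "spin": 0}
    - {"offset": [0, 0, 0], "spin": 0}
    - {"offset": [0, 0, 0], "spin": 0}

```text
time_s: 4.75
ee_pos: [609.0, 46.5, 179.6]
ee_rot: [180.0, -0.1, 180.0]
force: [-1.6, 1.2, 0.4]
gripper_width: 0.4
gripper_force: 0.0
```

```bash
cat > look.py <<'E'
from h import *
import sys
s=env.state();print(s['time_s'],s['ee_pos'].round(1),s['ee_rot'].round(1),s['qpos'].round(0),s['force'].round(1))
im,d=env.grab_frame('wrist')
if len(sys.argv)>1: cv2.imwrite(f'pics/{sys.argv[1]}.png',im)
P={}
for n,z in(('pointer_tip',88),('selector_axis',88),('lever_tip',76),('shutoff_axis',76)):
    for r in env.pinpoint('wrist',n)[:1]:
        P[n]=ray('wrist',r['location'],z,s); print(n,r['location'],round(r['score'],2),P[n].round(1))
for a,b in(('selector_axis','pointer_tip'),('shutoff_axis','lever_tip'),('selector_axis','shutoff_axis')):
    if a in P and b in P: v=P[b]-P[a]; print(a,b,np.hypot(*v[:2]).round(1),np.degrees(np.arctan2(v[1],v[0])).round(1))
E
python3 look.py w1
```

```text
4.75 [609.   46.5 179.6] [ 1.8e+02 -1.0e-01  1.8e+02] [  3.  23.  89.   0.  68. -87.] [-1.6  1.2  0.4]
pointer_tip [228.0, 188.9] 0.96 [600.3  24.1  88. ]
selector_axis [179.4, 163.7] 0.87 [576.7 -19.1  88. ]
lever_tip [389.7, 174.2] 0.65 [589.1 177.8  76. ]
shutoff_axis [318.4, 162.1] 0.71 [577.5 108.9  76. ]
selector_axis pointer_tip 49.2 61.3
shutoff_axis lever_tip 69.8 80.4
selector_axis shutoff_axis 128.0 89.6
```

View pics/w1.png

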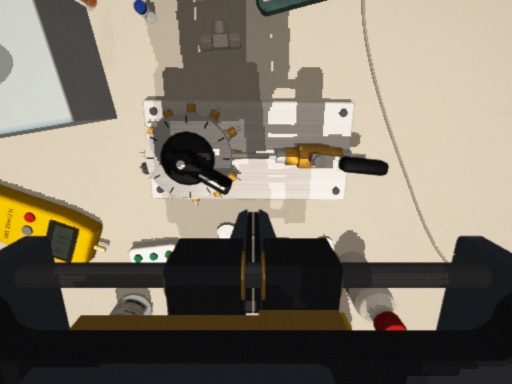

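The wrist view shows selector, pointer and lever clearly: selector axis (180,163), pointer tip (228,189), lever from (345,163) to (388,168). The plate is square to the world axes. The axis spacing of 128 mm and pointer radius of 49 mm agree with the given sizes. The pointer is at about 60°, so it starts at 2 clicks.

Emit:
arm_command:
  motion:
    - {"offset": [0.0285, 0.054, 0], "spin": 0}
    - {"offset": [0.0285, 0.0545, 0], "spin": 0}
    - {"offset": [0, 0, 0.05], "spin": 0}
    - {"offset": [0, 0, 0.0515], "spin": 0}
    - {"offset": [0, 0, 0], "spin": 0}

```text
time_s: 5.62
ee_pos: [549.4, 154.5, 75.6]
ee_rot: [-179.9, -0.5, -179.9]
force: [0.8, -0.9, 0.6]
gripper_width: 0.1
gripper_force: 0.0
```

```bash
python3 look.py w2
```

```text
5.625 [549.4 154.5  75.6] [-179.9   -0.5 -179.9] [ 15.  26. 102.   0.  53. -76.] [ 0.8 -0.9  0.6]
```

View pics/w2.png

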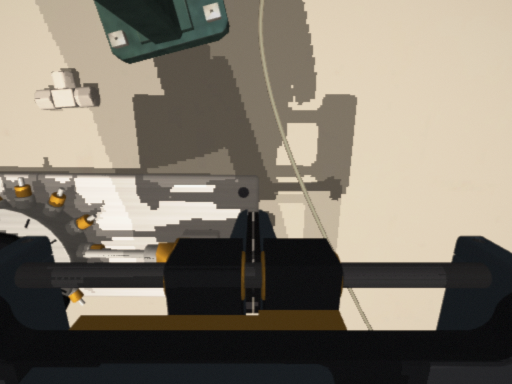

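The lever is hidden behind the gripper, but the fingertip is over the plate's edge at (252,212) on the robot's side, as planned. I'll start the arc.

Emit:
arm_command:
  motion:
    - {"offset": [-0.0025, 0, 0], "spin": 0}
    - {"offset": [-0.0048, 0.0024, 0], "spin": 0.1047}
    - {"offset": [-0.0048, 0.0024, 0], "spin": 0.1047}
    - {"offset": [-0.0048, 0.0024, 0], "spin": 0.1047}
    - {"offset": [-0.0048, 0.0024, 0], "spin": 0.1047}

```text
time_s: 6.5
ee_pos: [575.1, 161.1, 79.1]
ee_rot: [-180.0, -0.1, 155.8]
force: [-3.0, 0.0, -0.1]
gripper_width: 0.5
gripper_force: 0.9
```

Emit:
arm_command:
  motion:
    - {"offset": [-0.0048, 0.0024, 0], "spin": 0.1047}
    - {"offset": [-0.0048, 0.0024, 0], "spin": 0.1047}
    - {"offset": [-0.0048, 0.0024, 0], "spin": 0.1047}
    - {"offset": [-0.0048, 0.0024, 0], "spin": 0.1047}

```text
time_s: 7.0
ee_pos: [596.1, 158.9, 78.9]
ee_rot: [-179.9, -0.1, 131.8]
force: [-2.4, 1.0, -0.5]
gripper_width: 0.6
gripper_force: 0.9
```

Emit:
arm_command:
  motion:
    - {"offset": [-0.0048, 0.0024, 0], "spin": 0.1047}
    - {"offset": [-0.0048, 0.0024, 0], "spin": 0.1047}
    - {"offset": [-0.0048, 0.0024, 0], "spin": 0.1047}
    - {"offset": [-0.0048, 0.0024, 0], "spin": 0.1047}

```text
time_s: 7.5
ee_pos: [614.7, 148.3, 79.0]
ee_rot: [-180.0, -0.1, 107.8]
force: [-1.5, 2.0, -0.1]
gripper_width: 0.3
gripper_force: 0.8
```

Emit:
arm_command:
  motion:
    - {"offset": [-0.0048, 0.0024, 0], "spin": 0.1047}
    - {"offset": [-0.0048, 0.0024, 0], "spin": 0.1047}

```text
time_s: 7.75
ee_pos: [622.2, 140.3, 79.1]
ee_rot: [-180.0, -0.1, 95.8]
force: [-0.1, 1.9, -0.0]
gripper_width: 0.4
gripper_force: 0.7
```

Emit:
arm_command:
  motion:
    - {"offset": [-0.0024, 0.001, 0], "spin": 0.0524}
    - {"offset": [-0.0024, 0.001, 0], "spin": 0.0524}

```text
time_s: 8.0
ee_pos: [625.0, 135.8, 79.1]
ee_rot: [179.9, -0.1, 89.9]
force: [0.2, 1.3, -1.1]
gripper_width: 0.3
gripper_force: 0.6
```

Emit:
arm_command:
  motion:
    - {"offset": [-0.002, 0, 0], "spin": 0}
    - {"offset": [0, 0, 0], "spin": 0}

```text
time_s: 8.25
ee_pos: [625.1, 135.0, 79.2]
ee_rot: [179.9, -0.2, 90.0]
force: [0.0, 5.4, -0.9]
gripper_width: 0.5
gripper_force: 2.6
```

Emit:
arm_command:
  motion:
    - {"offset": [-0.0015, 0, 0], "spin": 0}
    - {"offset": [0, 0, 0], "spin": 0}

```text
time_s: 8.5
ee_pos: [625.1, 134.9, 79.2]
ee_rot: [179.9, -0.3, 90.0]
force: [0.1, 8.7, -1.2]
gripper_width: 0.4
gripper_force: 4.4
```

Emit:
arm_command:
  motion:
    - {"offset": [0.015, 0, 0], "spin": 0}
    - {"offset": [0, 0, -0.05], "spin": 0}
    - {"offset": [0, 0, -0.05], "spin": 0}
    - {"offset": [-0.046, -0.01, 0], "spin": 0}
    - {"offset": [-0.046, -0.01, 0], "spin": 0}

```text
time_s: 9.12
ee_pos: [604.7, 54.4, 179.7]
ee_rot: [179.9, 0.1, 90.2]
force: [0.7, 0.0, 1.1]
gripper_width: 0.5
gripper_force: 0.0
```

Emit:
arm_command:
  motion:
    - {"offset": [-0.045, -0.009, 0], "spin": 0}
    - {"offset": [0, 0, 0], "spin": -0.1745}
    - {"offset": [0, 0, 0], "spin": -0.1745}
    - {"offset": [0, 0, 0], "spin": -0.1745}
    - {"offset": [0, 0, 0], "spin": -0.1745}

```text
time_s: 9.75
ee_pos: [595.7, 9.9, 178.8]
ee_rot: [-180.0, 0.0, 130.4]
force: [-0.1, -0.7, 0.2]
gripper_width: 0.2
gripper_force: 0.0
```

Emit:
arm_command:
  motion:
    - {"offset": [0, 0, 0], "spin": -0.1745}
    - {"offset": [0, 0, 0], "spin": -0.1745}
    - {"offset": [0, 0, 0], "spin": 0}

```text
time_s: 10.12
ee_pos: [595.7, 10.0, 178.7]
ee_rot: [-180.0, 0.0, 149.9]
force: [-1.0, -0.6, 1.0]
gripper_width: 0.3
gripper_force: 0.0
```

```bash
python3 look.py w3
```

```text
10.125 [595.7  10.  178.7] [-180.     0.   149.9] [ -0.  22.  91.  -0.  67. -60.] [-1.  -0.6  1. ]
pointer_tip [271.6, 197.8] 0.61 [604.4  25.8  88. ]
selector_axis [215.6, 195.5] 0.76 [576.4 -18.1  88. ]
lever_tip [367.4, 188.9] 0.64 [646.6 109.   76. ]
shutoff_axis [340.7, 125.9] 0.69 [579.6 111.8  76. ]
selector_axis pointer_tip 52.1 57.5
shutoff_axis lever_tip 67.1 -2.4
selector_axis shutoff_axis 130.0 88.6
```

View pics/w3.png

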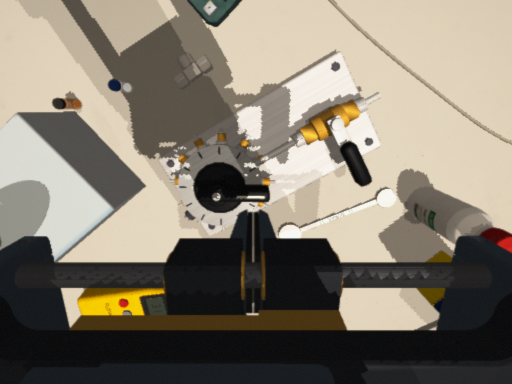

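The wrist view shows the lever crosswise (grip at (355,165), 90° to the tube) and the selector pointer still in its start stop, axis (217,194) to tip (268,192). Next I go down behind the pointer.

Emit:
arm_command:
  motion:
    - {"offset": [0.0363, 0.0037, 0], "spin": 0}
    - {"offset": [0, 0, 0.045], "spin": 0}
    - {"offset": [0, 0, 0.0495], "spin": 0}
    - {"offset": [0, 0, 0], "spin": 0}

```text
time_s: 10.88
ee_pos: [563.2, 31.3, 81.0]
ee_rot: [-179.7, -0.4, 150.0]
force: [-0.1, 0.5, -0.1]
gripper_width: 0.4
gripper_force: 0.0
```

Emit:
arm_command:
  motion:
    - {"offset": [-0.004, 0, 0], "spin": 0}
    - {"offset": [-0.004, 0, 0], "spin": 0}
    - {"offset": [0, 0, 0], "spin": 0}

```text
time_s: 11.25
ee_pos: [574.3, 27.1, 85.5]
ee_rot: [179.9, 0.2, 150.0]
force: [-0.0, -0.5, -0.4]
gripper_width: 0.9
gripper_force: 0.0
```

Emit:
arm_command:
  motion:
    - {"offset": [-0.002, 0.0012, 0], "spin": 0.0524}
    - {"offset": [-0.002, 0.0012, 0], "spin": 0.0524}
    - {"offset": [-0.002, 0.0012, 0], "spin": 0.0524}

```text
time_s: 11.62
ee_pos: [579.1, 27.8, 84.8]
ee_rot: [180.0, -0.1, 140.9]
force: [-2.9, 3.6, 1.7]
gripper_width: 0.7
gripper_force: 1.8
```

Emit:
arm_command:
  motion:
    - {"offset": [-0.002, 0.0012, 0], "spin": 0.0524}
    - {"offset": [-0.002, 0.0012, 0], "spin": 0.0524}

```text
time_s: 11.88
ee_pos: [584.5, 27.0, 84.9]
ee_rot: [179.9, -0.0, 134.9]
force: [-2.4, 2.3, 1.1]
gripper_width: 0.4
gripper_force: 1.0
```

Emit:
arm_command:
  motion:
    - {"offset": [-0.002, 0.0012, 0], "spin": 0.0524}
    - {"offset": [0, 0, 0], "spin": 0}

```text
time_s: 12.12
ee_pos: [587.2, 25.7, 84.6]
ee_rot: [179.9, 0.0, 132.0]
force: [0.6, 0.0, 0.8]
gripper_width: 0.7
gripper_force: 0.0
```

Emit:
arm_command:
  motion:
    - {"offset": [-0.002, 0.0012, 0], "spin": 0.0524}
    - {"offset": [-0.002, 0.0012, 0], "spin": 0.0524}
    - {"offset": [-0.002, 0.0012, 0], "spin": 0.0524}
    - {"offset": [-0.002, 0.0012, 0], "spin": 0.0524}
    - {"offset": [-0.002, 0.0012, 0], "spin": 0.0524}

```text
time_s: 12.75
ee_pos: [597.6, 21.0, 84.4]
ee_rot: [180.0, 0.0, 116.9]
force: [0.0, 0.2, -0.5]
gripper_width: 0.5
gripper_force: 0.0
```

Emit:
arm_command:
  motion:
    - {"offset": [-0.002, 0.0012, 0], "spin": 0.0524}
    - {"offset": [-0.002, 0.0012, 0], "spin": 0.0524}
    - {"offset": [-0.002, 0.0012, 0], "spin": 0.0524}
    - {"offset": [-0.002, 0.0012, 0], "spin": 0.0524}

```text
time_s: 13.25
ee_pos: [605.1, 16.3, 84.4]
ee_rot: [179.9, -0.1, 104.9]
force: [1.2, 2.9, 0.0]
gripper_width: 0.6
gripper_force: 0.9
```

Emit:
arm_command:
  motion:
    - {"offset": [-0.002, 0.0012, 0], "spin": 0.0524}
    - {"offset": [0, 0, 0], "spin": 0}

```text
time_s: 13.5
ee_pos: [606.7, 13.8, 84.2]
ee_rot: [180.0, 0.0, 102.0]
force: [0.6, 0.6, -0.2]
gripper_width: 0.4
gripper_force: 0.0
```

```bash
cat > top.py <<'E'
from h import *
import sys
s=env.state();print(s['time_s'],s['ee_pos'].round(1),s['ee_rot'].round(1),s['qpos'].round(0),s['force'].round(1))
S=np.array([576.5,-18.5]);v=s['ee_pos'][:2]-S;t=np.radians(s['ee_rot'][2]);print('d,r',v@[np.cos(t),np.sin(t)],v@[np.sin(t),-np.cos(t)])
for c in('scene','wrist'):
    im,d=env.grab_frame(c)
    cv2.imwrite(f'pics/{c}{sys.argv[1]}.png',cv2.resize(im[120:260,150:350],None,fx=4,fy=4) if c=='scene' else im)
    for n in('pointer_tip','selector_axis'):
        for r in env.pinpoint(c,n)[:1]: print(c,n,r['location'],round(r['score'],2),ray(c,r['location'],88,s).round(1))
E
python3 top.py 4
```

```text
13.5 [606.7  13.8  84.2] [180.   0. 102.] [  0.  28.  97.  -0.  55. -12.] [ 0.6  0.6 -0.2]
d,r 25.321206197056995 36.331830020431724
scene pointer_tip [260.9, 199.6] 0.67 [628.8  -1.3  88. ]
scene selector_axis [236.9, 200.4] 0.67 [581.1  -6.8  88. ]
```

Two clicks done: the pointer now points about along +x, as expected. Third click next.

Emit:
arm_command:
  motion:
    - {"offset": [-0.002, 0.0012, 0], "spin": 0.0524}
    - {"offset": [-0.002, 0.0012, 0], "spin": 0.0524}
    - {"offset": [-0.002, 0.0012, 0], "spin": 0.0524}
    - {"offset": [-0.002, 0.0012, 0], "spin": 0.0524}
    - {"offset": [-0.002, 0.0012, 0], "spin": 0.0524}

```text
time_s: 14.42
ee_pos: [613.6, 4.6, 83.9]
ee_rot: [-180.0, -0.0, 86.9]
force: [-0.6, 0.9, -0.3]
gripper_width: 0.5
gripper_force: 0.4
```

Emit:
arm_command:
  motion:
    - {"offset": [-0.002, 0.0012, 0], "spin": 0.0524}
    - {"offset": [-0.002, 0.0012, 0], "spin": 0.0524}
    - {"offset": [-0.002, 0.0012, 0], "spin": 0.0524}
    - {"offset": [-0.002, 0.0012, 0], "spin": 0.0524}

```text
time_s: 14.92
ee_pos: [617.7, -3.3, 84.0]
ee_rot: [180.0, -0.1, 74.9]
force: [1.0, 2.1, 0.0]
gripper_width: 0.3
gripper_force: 0.8
```

Emit:
arm_command:
  motion:
    - {"offset": [-0.002, 0.0012, 0], "spin": 0.0524}
    - {"offset": [0, 0, 0], "spin": 0}

```text
time_s: 15.18
ee_pos: [617.9, -6.2, 83.9]
ee_rot: [-180.0, 0.0, 72.0]
force: [0.4, 0.1, 0.4]
gripper_width: 0.5
gripper_force: 0.0
```

```bash
python3 top.py 5
```

```text
15.175 [617.9  -6.2  83.9] [-180.    0.   72.] [-2. 29. 95. -0. 56. 16.] [0.4 0.1 0.4]
d,r 24.52374852213093 35.611726674406896
scene pointer_tip [257.0, 206.5] 0.67 [623.3 -30.2  88. ]
scene selector_axis [238.8, 203.6] 0.62 [586.5 -20.   88. ]
```

View pics/scene5.png

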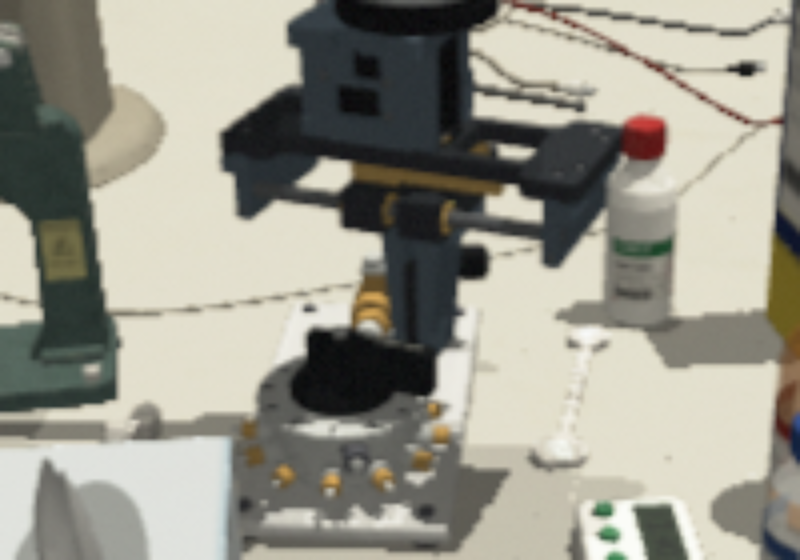

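The scene crop shows the pointer at (435,370), past +x and ahead of the fingertip at (430,340): three clicks. The lever is still crosswise and the bystanders are untouched. Now the fourth, with a check before the last bit.

Emit:
arm_command:
  motion:
    - {"offset": [-0.002, 0.0012, 0], "spin": 0.0524}
    - {"offset": [-0.002, 0.0012, 0], "spin": 0.0524}
    - {"offset": [-0.002, 0.0012, 0], "spin": 0.0524}
    - {"offset": [-0.002, 0.0012, 0], "spin": 0.0524}
    - {"offset": [-0.002, 0.0012, 0], "spin": 0.0524}

```text
time_s: 16.1
ee_pos: [619.7, -17.0, 84.0]
ee_rot: [-180.0, -0.1, 56.8]
force: [1.7, 3.8, -0.8]
gripper_width: 0.6
gripper_force: 2.1
```

Emit:
arm_command:
  motion:
    - {"offset": [-0.002, 0.0012, 0], "spin": 0.0524}
    - {"offset": [-0.002, 0.0012, 0], "spin": 0.0524}
    - {"offset": [-0.002, 0.0012, 0], "spin": 0.0524}
    - {"offset": [0, 0, 0], "spin": 0}

```text
time_s: 16.6
ee_pos: [618.8, -24.5, 84.0]
ee_rot: [180.0, -0.0, 48.0]
force: [0.6, -0.1, 0.1]
gripper_width: 0.4
gripper_force: 0.2
```

Emit:
arm_command:
  motion:
    - {"offset": [-0.001, 0.0006, 0], "spin": 0.0262}
    - {"offset": [0, 0, 0], "spin": 0}

```text
time_s: 16.85
ee_pos: [618.5, -25.9, 84.0]
ee_rot: [180.0, 0.0, 46.4]
force: [0.6, -0.5, 0.2]
gripper_width: 0.2
gripper_force: 0.2
```

Emit:
arm_command:
  motion:
    - {"offset": [0.02, 0, 0], "spin": 0}
    - {"offset": [0, 0, -0.05], "spin": 0}
    - {"offset": [0, 0, -0.045], "spin": 0}
    - {"offset": [-0.03, 0, 0], "spin": 0}
    - {"offset": [0, 0, 0], "spin": 0}

```text
time_s: 17.48
ee_pos: [611.5, -33.1, 179.7]
ee_rot: [180.0, -0.0, 46.4]
force: [0.7, 0.7, 0.5]
gripper_width: 0.3
gripper_force: 0.0
```

```bash
python3 look.py w6
```

```text
17.475 [611.5 -33.1 179.7] [180.   -0.   46.4] [-4. 23. 89. -0. 68. 39.] [0.7 0.7 0.5]
pointer_tip [270.0, 210.7] 0.58 [614.5 -53.2  88. ]
selector_axis [216.3, 209.3] 0.71 [578.8 -17.2  88. ]
lever_tip [165.0, 54.5] 0.61 [643.1 108.4  76. ]
selector_axis pointer_tip 50.8 -45.2
```

View pics/w6.png

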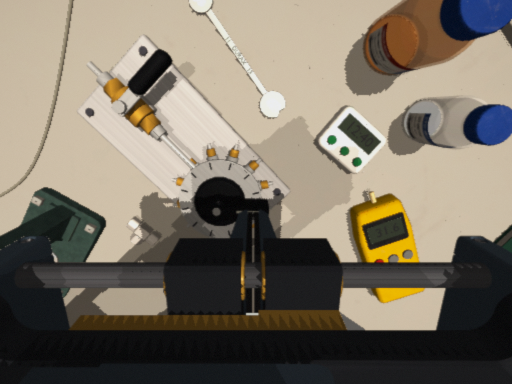

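The pointer runs from (217,209) to about (268,205) but the gripper hides its far side. I'll shift the camera for a clear view.

Emit:
arm_command:
  motion:
    - {"offset": [-0.04, 0, 0], "spin": 0}
    - {"offset": [0, 0, 0], "spin": 0}

```text
time_s: 17.98
ee_pos: [582.9, -62.7, 178.5]
ee_rot: [-179.9, 0.1, 46.4]
force: [-0.3, -0.2, 0.4]
gripper_width: 0.6
gripper_force: 0.0
```

```bash
python3 look.py w7; python3 -c "
import cv2;a=cv2.imread('pics/w7.png');cv2.imwrite('pics/w7c.png',cv2.resize(a[80:230,130:330],None,fx=4,fy=4,interpolation=cv2.INTER_CUBIC))"
```

```text
17.975 [582.9 -62.7 178.5] [-1.799e+02  1.000e-01  4.640e+01] [-7. 21. 92. -0. 66. 36.] [-0.3 -0.2  0.4]
pointer_tip [265.3, 169.2] 0.94 [609.9 -50.2  88. ]
selector_axis [213.6, 167.0] 0.83 [577.6 -16.6  88. ]
lever_tip [216.0, 166.2] 0.69 [576.9 -18.3  76. ]
shutoff_axis [107.6, 56.1] 0.97 [578.4 111.1  76. ]
selector_axis pointer_tip 46.6 -46.1
shutoff_axis lever_tip 129.4 -90.7
selector_axis shutoff_axis 127.7 89.6
```

View pics/w7c.png

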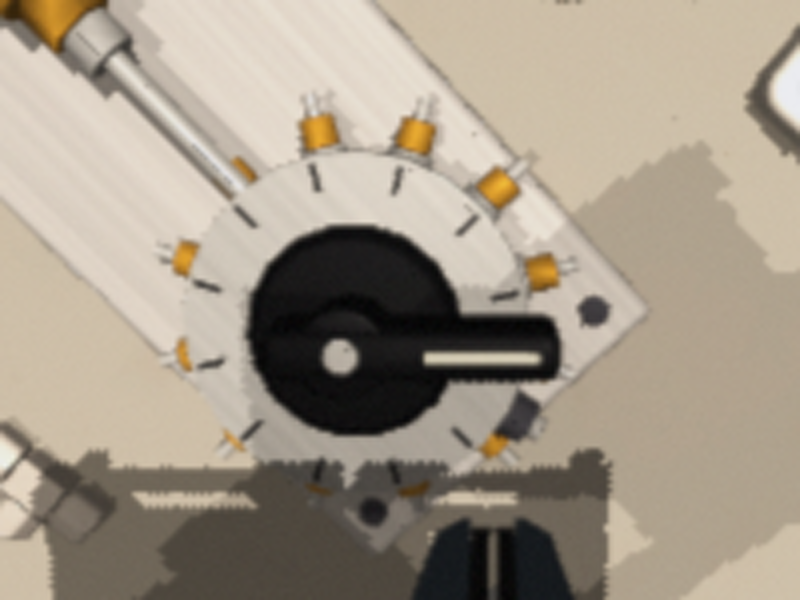

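The close-up shows the white line horizontal at (425–540, 358), midway between the ticks at −30° (505,295) and −60° (hidden). So the dial hangs at 3.5 clicks and needs a little more push.

Emit:
arm_command:
  motion:
    - {"offset": [0.035, 0, 0], "spin": 0}
    - {"offset": [0.036, 0, 0], "spin": 0}
    - {"offset": [0, 0, 0.045], "spin": 0}
    - {"offset": [0, 0, 0.0495], "spin": 0}
    - {"offset": [0, 0, 0], "spin": 0}

```text
time_s: 18.85
ee_pos: [630.3, -9.8, 80.5]
ee_rot: [-179.6, 0.3, 46.5]
force: [0.7, 0.5, -0.5]
gripper_width: 0.5
gripper_force: 0.0
```

Emit:
arm_command:
  motion:
    - {"offset": [-0.008, 0, 0], "spin": 0}
    - {"offset": [-0.007, 0, 0], "spin": 0}
    - {"offset": [0, 0, 0], "spin": 0}

```text
time_s: 19.23
ee_pos: [623.1, -22.0, 86.3]
ee_rot: [179.9, -0.1, 46.4]
force: [-0.1, 0.3, -0.3]
gripper_width: 0.7
gripper_force: 0.0
```

```bash
sed -i 's/576.5,-18.5/577.5,-17.5/' top.py; python3 top.py 8
```

```text
19.225 [623.1 -22.   86.3] [ 1.799e+02 -1.000e-01  4.640e+01] [-3. 29. 94.  0. 57. 41.] [-0.1  0.3 -0.3]
d,r 28.137418400835987 36.110401702006264
scene pointer_tip [252.7, 211.2] 0.73 [616.6 -49.   88. ]
scene selector_axis [236.5, 202.1] 0.83 [581.2 -14.   88. ]
```

Emit:
arm_command:
  motion:
    - {"offset": [-0.003, 0, 0.001], "spin": 0}
    - {"offset": [-0.002, 0, 0.001], "spin": 0}
    - {"offset": [-0.002, 0.0012, 0], "spin": 0.0524}
    - {"offset": [0, 0, 0], "spin": 0}

```text
time_s: 20.02
ee_pos: [618.5, -27.4, 82.3]
ee_rot: [-180.0, 0.0, 43.5]
force: [-0.1, -0.2, -0.3]
gripper_width: 0.3
gripper_force: 0.0
```

```bash
python3 top.py 9
```

```text
20.025 [618.5 -27.4  82.3] [-180.     0.    43.5] [-4. 29. 95.  0. 56. 43.] [-0.1 -0.2 -0.3]
d,r 22.95924975655433 35.40978007086257
scene pointer_tip [248.9, 212.5] 0.65 [609.9 -54.3  88. ]
scene selector_axis [236.8, 203.5] 0.83 [582.5 -19.8  88. ]
wrist selector_axis [226.0, 47.5] 0.6 [688.6  57.5  88. ]
```

Emit:
arm_command:
  motion:
    - {"offset": [-0.002, 0.0012, 0], "spin": 0.0524}
    - {"offset": [0, 0, 0], "spin": 0}

```text
time_s: 20.58
ee_pos: [618.0, -29.5, 82.4]
ee_rot: [-180.0, -0.0, 40.5]
force: [-0.5, -0.8, -0.9]
gripper_width: 0.0
gripper_force: 0.0
```

Emit:
arm_command:
  motion:
    - {"offset": [-0.002, 0.0012, 0], "spin": 0.0524}
    - {"offset": [0, 0, 0], "spin": 0}
    - {"offset": [0, 0, 0], "spin": 0}

```text
time_s: 20.95
ee_pos: [617.4, -31.7, 82.4]
ee_rot: [-180.0, -0.0, 37.5]
force: [-0.4, -0.0, 0.4]
gripper_width: 0.7
gripper_force: 0.0
```

```bash
python3 top.py 10
```

```text
20.95 [617.4 -31.7  82.4] [-180.    -0.    37.5] [-4. 29. 95.  0. 56. 49.] [-0.4 -0.   0.4]
d,r 23.006711469473075 35.48465010589375
scene pointer_tip [245.2, 213.5] 0.97 [603.3 -58.5  88. ]
scene selector_axis [235.3, 204.2] 0.57 [579.9 -22.8  88. ]
```

Emit:
arm_command:
  motion:
    - {"offset": [0.02, 0, 0], "spin": 0}
    - {"offset": [0, 0, -0.05], "spin": 0}
    - {"offset": [0, 0, -0.047], "spin": 0}
    - {"offset": [-0.035, 0, 0], "spin": 0}
    - {"offset": [-0.035, 0, 0], "spin": 0}

```text
time_s: 21.88
ee_pos: [577.3, -62.4, 180.1]
ee_rot: [179.9, -0.1, 37.5]
force: [0.0, -0.6, -0.2]
gripper_width: 0.7
gripper_force: 0.0
```

Emit:
arm_command:
  motion:
    - {"offset": [0, 0, 0], "spin": 0}
    - {"offset": [0, 0, 0], "spin": 0}

```text
time_s: 22.12
ee_pos: [578.2, -62.0, 179.6]
ee_rot: [180.0, -0.1, 37.4]
force: [0.7, 0.8, 1.3]
gripper_width: 0.3
gripper_force: 0.0
```

```bash
python3 look.py w11; python3 -c "
import cv2;a=cv2.imread('pics/w11.png');cv2.imwrite('pics/w11c.png',cv2.resize(a[60:260,100:340],None,fx=3,fy=3,interpolation=cv2.INTER_CUBIC))"
```

```text
22.125 [578.2 -62.  179.6] [ 1.80e+02 -1.00e-01  3.74e+01] [-7. 21. 93.  0. 66. 45.] [0.7 0.8 1.3]
pointer_tip [267.9, 177.8] 0.94 [601.9 -60.8  88. ]
lever_tip [134.9, 11.1] 0.63 [643.9 109.8  76. ]
shutoff_axis [92.5, 75.2] 0.88 [579.5 113.9  76. ]
shutoff_axis lever_tip 64.6 -3.7
```

View pics/w11c.png

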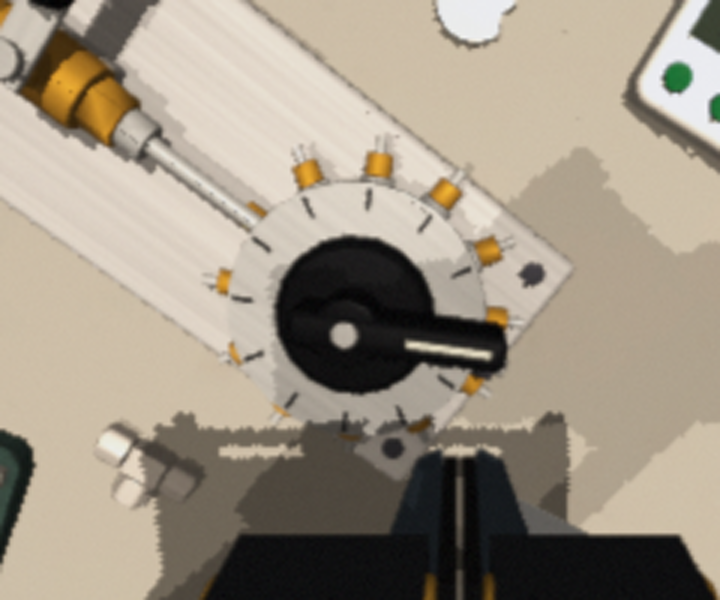

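The pointer now lies on the −60° stop: line from (405,345) to (490,355) in the crop, about 7° below the row direction at yaw 37°. The tip measures (602,−61), which is 86 mm from its start, so four clicks. Next, the lever back.

Emit:
arm_command:
  motion:
    - {"offset": [0, 0, 0], "spin": -0.153}
    - {"offset": [0, 0, 0], "spin": -0.153}
    - {"offset": [0, 0, 0], "spin": -0.153}
    - {"offset": [0, 0, 0], "spin": -0.153}
    - {"offset": [0, 0, 0], "spin": -0.153}

```text
time_s: 23.0
ee_pos: [577.9, -61.8, 179.2]
ee_rot: [-180.0, -0.0, 81.6]
force: [0.2, 0.2, 0.2]
gripper_width: 0.3
gripper_force: 0.0
```

Emit:
arm_command:
  motion:
    - {"offset": [0, 0, 0], "spin": -0.153}
    - {"offset": [0.047, 0.015, 0], "spin": 0}
    - {"offset": [0.047, 0.015, 0], "spin": 0}
    - {"offset": [0.047, 0.015, 0], "spin": 0}
    - {"offset": [0, 0, 0], "spin": 0}

```text
time_s: 23.62
ee_pos: [623.5, 82.3, 178.9]
ee_rot: [180.0, -0.0, 90.3]
force: [-0.6, -0.3, -0.3]
gripper_width: 0.3
gripper_force: 0.0
```

Emit:
arm_command:
  motion:
    - {"offset": [0, 0, 0.05], "spin": 0}
    - {"offset": [0, 0, 0.05], "spin": 0}
    - {"offset": [0, 0, 0], "spin": 0}
    - {"offset": [0, 0, 0], "spin": 0}

```text
time_s: 24.12
ee_pos: [623.8, 78.5, 81.1]
ee_rot: [179.9, -0.0, 90.0]
force: [1.3, -1.0, 1.0]
gripper_width: 0.3
gripper_force: 0.0
```

Emit:
arm_command:
  motion:
    - {"offset": [0.0085, 0, 0.003], "spin": 0}
    - {"offset": [0.0048, 0.0024, 0], "spin": -0.1047}
    - {"offset": [0.0048, 0.0024, 0], "spin": -0.1047}
    - {"offset": [0.0048, 0.0024, 0], "spin": -0.1047}
    - {"offset": [0.0048, 0.0024, 0], "spin": -0.1047}

```text
time_s: 24.75
ee_pos: [630.0, 107.8, 78.5]
ee_rot: [179.8, 0.1, 114.3]
force: [-0.0, -2.3, 0.4]
gripper_width: 0.2
gripper_force: 0.9
```

Emit:
arm_command:
  motion:
    - {"offset": [0.0048, 0.0024, 0], "spin": -0.1047}
    - {"offset": [0.0048, 0.0024, 0], "spin": -0.1047}
    - {"offset": [0.0048, 0.0024, 0], "spin": -0.1047}
    - {"offset": [0.0048, 0.0024, 0], "spin": -0.1047}
    - {"offset": [0.0048, 0.0024, 0], "spin": -0.1047}

```text
time_s: 25.38
ee_pos: [625.7, 134.3, 78.4]
ee_rot: [179.9, 0.2, 144.2]
force: [0.9, -2.0, -0.4]
gripper_width: 0.5
gripper_force: 0.6
```

Emit:
arm_command:
  motion:
    - {"offset": [0.0048, 0.0024, 0], "spin": -0.1047}
    - {"offset": [0.0048, 0.0024, 0], "spin": -0.1047}
    - {"offset": [0.0048, 0.0024, 0], "spin": -0.1047}
    - {"offset": [0.0048, 0.0024, 0], "spin": -0.1047}

```text
time_s: 25.88
ee_pos: [613.3, 151.5, 78.4]
ee_rot: [179.9, 0.2, 168.2]
force: [1.1, -1.1, -0.3]
gripper_width: 0.6
gripper_force: 0.6
```

Emit:
arm_command:
  motion:
    - {"offset": [0.0048, 0.0024, 0], "spin": -0.1047}
    - {"offset": [0.0048, 0.0024, 0], "spin": -0.1047}
    - {"offset": [0, 0, 0], "spin": 0}

```text
time_s: 26.25
ee_pos: [604.0, 158.0, 78.2]
ee_rot: [179.9, 0.2, 180.0]
force: [-0.4, -0.1, 0.2]
gripper_width: 0.4
gripper_force: 0.0
```

Emit:
arm_command:
  motion:
    - {"offset": [0.002, 0, 0], "spin": 0}
    - {"offset": [0.001, 0, 0], "spin": 0}
    - {"offset": [0, 0, 0], "spin": 0}

```text
time_s: 26.62
ee_pos: [603.2, 158.0, 77.9]
ee_rot: [179.9, 0.4, 179.9]
force: [6.2, 0.9, 1.9]
gripper_width: 0.4
gripper_force: 2.7
```

Emit:
arm_command:
  motion:
    - {"offset": [0.0015, 0, 0], "spin": 0}
    - {"offset": [0, 0, 0], "spin": 0}

```text
time_s: 26.88
ee_pos: [603.0, 158.0, 78.0]
ee_rot: [179.9, 0.6, 179.9]
force: [7.6, 0.5, 0.6]
gripper_width: 0.3
gripper_force: 4.1
```

Emit:
arm_command:
  motion:
    - {"offset": [0.0015, 0, 0], "spin": 0}
    - {"offset": [0, 0, 0], "spin": 0}

```text
time_s: 27.12
ee_pos: [602.9, 158.0, 78.1]
ee_rot: [179.9, 0.8, 180.0]
force: [10.5, 1.0, -2.1]
gripper_width: 0.3
gripper_force: 5.5
```

The lever is at its stop. I back off, lift and check.

Emit:
arm_command:
  motion:
    - {"offset": [-0.02, 0, 0], "spin": 0}
    - {"offset": [0, 0, -0.05], "spin": 0}
    - {"offset": [0, 0, -0.05], "spin": 0}
    - {"offset": [0, -0.05, 0], "spin": 0}
    - {"offset": [0, -0.05, 0], "spin": 0}

```text
time_s: 27.75
ee_pos: [616.7, 56.6, 177.1]
ee_rot: [180.0, -0.0, -179.9]
force: [0.5, -0.4, -0.3]
gripper_width: 0.4
gripper_force: 0.0
```

Emit:
arm_command:
  motion:
    - {"offset": [0, 0, 0], "spin": 0}
    - {"offset": [0, 0, 0], "spin": 0}

```text
time_s: 28.0
ee_pos: [616.8, 57.6, 176.2]
ee_rot: [180.0, -0.1, 179.9]
force: [0.5, -0.1, 0.3]
gripper_width: 0.4
gripper_force: 0.0
```

```bash
python3 look.py w12
```

```text
28.0 [616.8  57.6 176.2] [ 1.800e+02 -1.000e-01  1.799e+02] [  4.  24.  88.   0.  68. -86.] [ 0.5 -0.1  0.3]
pointer_tip [117.0, 183.1] 0.84 [601.6 -64.9  88. ]
selector_axis [167.5, 155.6] 0.58 [576.6 -16.9  88. ]
lever_tip [382.6, 156.2] 0.84 [579.3 178.3  76. ]
shutoff_axis [310.1, 151.5] 0.62 [574.9 111.   76. ]
selector_axis pointer_tip 54.1 -62.4
shutoff_axis lever_tip 67.5 86.2
selector_axis shutoff_axis 127.9 90.8
```

View pics/w12.png

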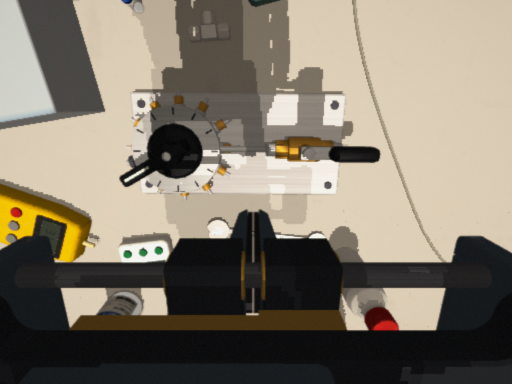

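The lever lies in line with the tube, from (330,154) to (380,155), the pointer is at the −60° stop with its tip at (123,181), and the bystanders are in place. The arm is clear, so I hand in.

```bash
python3 -c "
from workcell import env
print(env.job_done())"
```

```text
the job is handed in; nothing more can be done
None
```

I shut the lever to its stop, turned the selector exactly four clicks clockwise, pushed the lever back open to its stop and handed the job in at about 28 s. The final wrist picture showed everything in place, but the hand-in returned no verdict.

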